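# Chase the thread in a brass microscope adapter plate

### The job

On the small hand tapping stand that holds the brass plate, take the crank by its black knob and run the tap through the thread the proper way: forward (clockwise from above) half a turn from the black mark to the green mark, back a quarter turn to the yellow mark to free the tap, then forward half a turn to the red mark, pausing for about half a second with the arm over the green mark and again over the yellow one. Let go and leave the crank standing at the red mark; do not disturb the crank of the other stand, which holds the grey plate.

Things in the scene. Friction and masses are not known exactly. Their poses are not given: they have to be found in the camera images.
- brass_stand: Grey hand tapping stand, bolted down, 110 mm square brass plate on its foot. Origin: on the table, on the vertical crank axis; z up; x from the column (90 mm at -x, lower than the dial) to the open side. White dial, radius 46, top 138 mm up, marks: black at +x, then clockwise from above yellow -y, green -x, red +y. Dark steel crank arm on top, 14 wide, top 158 mm up.
- brass_crank (a joint): Crank angle of that stand, rad, growing clockwise from above (forward): 0 arm over black mark, 1.571 yellow, 3.142 green, 4.712 red; stops at -0.6 and 5.2. Starts within 0.25 of 0. At q the knob is 55 mm from the axis in the stand's direction (cos q, -sin q). Turns stiffly (2 to 3 N at the knob), stays where left, sinks 1.8 mm per turn.
- brass_grip (a point): Grip point of the crank's knob on the brass plate's stand: upright smooth black cylinder, diameter 26 mm, 158 to 202 mm above the table; this point is on its axis at 182 mm, 55 mm from the crank axis. The knob spins freely on the arm, so a gripper holding it from above can follow the circle without turning.
- grey_grip (a point): The same point on the knob of the other, otherwise identical stand, which holds a grey aluminium plate. To be left alone (its crank also starts near its black mark).
Things that resemble listed ones, but are neither listed nor needed, are in the scene too. What is shaped like the brass_stand but orange is not meant.

How it is judged (in metres and radians):
On the way, in this order (a step that is already met when the one before it is completed fails the run):
1. the crank of the brass plate's stand stands half a turn forward, at the green mark (within 20 degrees) for 0.2 s (value of joint brass_crank between 2.7916 and 3.4916 rad), for 0.2 s.
2. then the crank stands a quarter turn back, at the yellow mark (within 20 degrees) for 0.2 s (value of joint brass_crank between 1.2208 and 1.9208 rad), for 0.2 s.
At the end, for the whole second after the job is handed in: The crank of the stand with the brass plate is at rest at the red mark (4.71 rad, within 0.26 rad or 15 degrees), and the other stand's crank is where it was (knob within 20 mm) (value of joint brass_crank between 4.4524 and 4.9724 rad and velocity of joint brass_crank between -0.05 and 0.05 rad/s and distance of grey_grip from where it was at the start of the episode below 0.02 m); the robot touches nothing.
It fails at once if the crank of the other stand (grey plate) is moved: its knob shifts by more than 20 mm (distance of grey_grip from where it was at the start of the episode above 0.02 m).
It also fails if it takes over 48 s, if anything falls off the work surface, if the arm or the gripper's body presses on something with over 40 N, if the wrist force passes 120 N, or if a joint passes its speed limit or range.

### The arm

A 6-joint arm with a two-finger parallel gripper is mounted at the origin on the work surface. World frame = base frame: x ahead of the robot, y to its left, z up, the work surface at z = 0. Lengths are in m, angles in degrees, forces in N, time in s.
With the tool pointing down it reaches from about 0.25 to 0.725 m from the base axis. Payload 9.7 kg.
Tool frame: the origin (TCP) lies midway between the tips of the shut fingers; the grasp point (between the pads) lies 19 mm behind it (grip_point_offset is the distance from the TCP to the grasp point, in m); y points along the fingers, z is the direction in which the jaws open and shut, and the axes are right-handed (so a half turn about y gives the same grasp; the last joint's range is limited). The gripper opens to 85 mm and grips with 20 to 120 N. Pads are 22 mm wide; open, the fingers measure 114 mm over their backs; the gripper's body (76 mm by 85 mm) begins 54 mm behind the grasp point. The pads swing forward as they close: fully open they stand 13 mm farther back than shut.
Start: joints at [-72.536, 4.979, 10.078, 95.1, 0, 90], TCP at [0.165, -0.525, 0.231] pointing down, gripper open.
Joint ranges: [-179.16, 179.16], [-48.56, 103.87], [-65.8, 70.77], [-126.05, 130.52], [-82.76, 87.17], [-180, 180]. Speed limits (degrees/s): [127.2, 127.2, 147.25, 180, 180, 180].

### API

Orientations are given as [roll, pitch, yaw] about the fixed x, y, z axes, in that order (R = Rz(yaw) Ry(pitch) Rx(roll)).
In Python, from workcell import get_obs, camera, job_done, grip_point_offset gives the robot as it stands.
- The arm moves only by the tool move_arm, never from a script. Its argument "deltas" is a list that holds one entry, the list of rows, each a list of 4 numbers: the shift along the tool's x, y, z in m, then the turn about the tool's y in degrees. A call has 1 to 5 rows; each row is the pose to reach, as a shift and turn from the pose commanded when the call began, along the tool's axes at that moment; what a row does not reach only later rows make up. A row lasts 1/10 s, in which the tool goes at most 50 mm and 8.59 degrees, less where a joint would pass 70% of its speed; a pose out of reach is approached as far as the arm can. A call with a gripper value outside its range is refused whole. "claw" is the finger opening in m, from 0 to 0.0854, set as the call begins (left out, the last holds). The fingers move at their own pace and stop on an object; "newtons" is the grip in N (left out, the last holds). Time passes only in rows, so rows that repeat a pose let the fingers close. It gives the time, the measured TCP pose, the force and the opening at its end, in the units of the state.
- get_obs(): the state, without advancing time (a new reading comes with each control period).
- camera(name): name is "scene" or "side" or "wrist"; returns a dict with "color" (400x640x3 uint8, blue, green, red), "range_z" (400x640 float32, m along the optical axis (not along the pixel's ray), 0 where there is no reading), "fx", "fy", "cx", "cy" (pixels), "T" (4x4, takes a point from camera to world coordinates). Camera axes: x right, y down, z forward; pixel columns grow to the right and rows downward; lengths in m; the calibration is good to about 2 mm. A picture is of the moment at which its call begins.
- job_done(): hands the job in, once; it reports no verdict.
The state is a dict: "time": time; "q": joint angles; "qd": joint speeds; "joint_efforts": joint torques, N m; "ee_pos": TCP position; "tcp_rot": TCP orientation; "wrist_force": force on the tool from outside, world axes, zero at the start; "torque": the same for the moment, N m; "opening": finger opening in m.
Only numpy, scipy, OpenCV 4.12 (cv2) and the standard library are available. Lean on these libraries where they do the work, as an engineer would, in place of code of your own. Each camera call takes 0.05 s, during which the arm holds its last target. There are 200 camera calls.

## Working session

There is one attempt and no reset: what is moved stays moved. The work goes in short steps, Python scripts to look and compute and a tool call to move; the robot and the scene stay as the last step left them, time stands still between calls to the robot, and variables do not carry over. Pictures are saved under pics/ and viewed, about 8 in all and at most 12, crops included, and the job is handed in when it is done.

Besides the shell and the picture viewer there is one more tool, called after "Call:" as name(argument=value, ...), one argument or row to a line, values as JSON. move_arm: Moves the arm, as the interface text tells. Its arguments: {"type":"object","properties":{"deltas":{"type":"array"},"claw":{"type":"number"},"newtons":{"type":"number"}},"required":["deltas"]}

```bash
mkdir -p pics; ls; python3 - <<'E'
from workcell import *
import cv2,numpy as np
print(get_obs(), grip_point_offset)
for n in("scene","side"):
    c=camera(n); np.savez(n+"0.npz",**c); cv2.imwrite(f"pics/{n}0.png",c["color"]); print(n,c["T"].round(3).tolist(),c["fx"],c["cx"],c["cy"])
E
```

```text
pics
{'time': 0.0, 'q': array([-7.25385703e+01,  5.01202396e+00,  1.00335140e+01,  9.51013912e+01,
       -1.11091159e-03,  9.00025797e+01]), 'qd': array([ 0.07874871, -0.01219415,  0.02601786, -0.02920557, -0.10717776,
        0.04639315]), 'joint_efforts': array([ 4.59454077e-04, -5.20388496e+01,  4.64799213e+01,  1.63811079e-02,
       -1.35124492e-05, -8.96451553e-07]), 'ee_pos': array([ 0.16495544, -0.52442089,  0.23056581]), 'tcp_rot': array([-9.00799010e+01, -1.11450805e-03, -1.62541148e+02]), 'wrist_force': array([-1.08984988, -0.03129088, -1.19058046]), 'torque': array([-0.04840282, -0.02435593,  0.01510015]), 'opening': 0.08541151435433973} 0.0187
scene [[-0.367, 0.703, -0.609, 1.35], [0.93, 0.269, -0.25, 0.522], [-0.012, -0.658, -0.753, 1.06], [0.0, 0.0, 0.0, 1.0]] 454.33605896367914 315.6417865126574 193.12397850541697
side [[0.989, -0.075, 0.125, 0.481], [-0.145, -0.58, 0.802, -0.607], [0.012, -0.811, -0.585, 0.717], [0.0, 0.0, 0.0, 1.0]] 403.8472969582828 321.0575727598175 208.2225932926943
```

View pics/scene0.png

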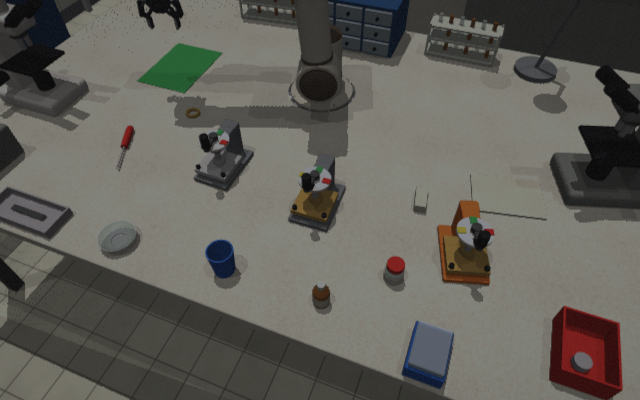

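View pics/side0.png

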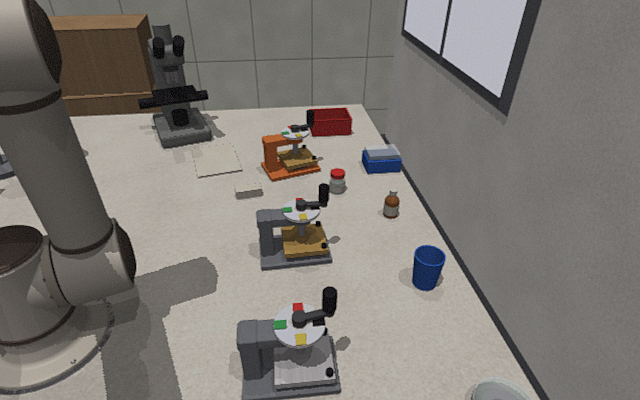

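Three stands look alike: grey with the grey plate (scene 222,155; side 290,350), grey with the brass plate (scene 318,195; side 295,235), and orange with a brass plate (scene 467,245; side 290,150). I choose the middle one, with knob at about scene (307,180) and side (324,195). Next is a close crop.

```bash
python3 - <<'E'
import cv2,numpy as np
a=np.load("scene0.npz")["color"][145:235,270:370];b=np.load("side0.npz")["color"][175:275,245:345]
r=lambda i:cv2.resize(i,(400,400*i.shape[0]//i.shape[1]),interpolation=cv2.INTER_CUBIC)
A,B=r(a),r(b);o=np.zeros((400,800,3),np.uint8);o[:A.shape[0],:400]=A;o[:,400:]=B
cv2.imwrite("pics/crop.png",cv2.convertScaleAbs(o,alpha=1.5))
E
```

```text
(no output)
```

View pics/crop.png

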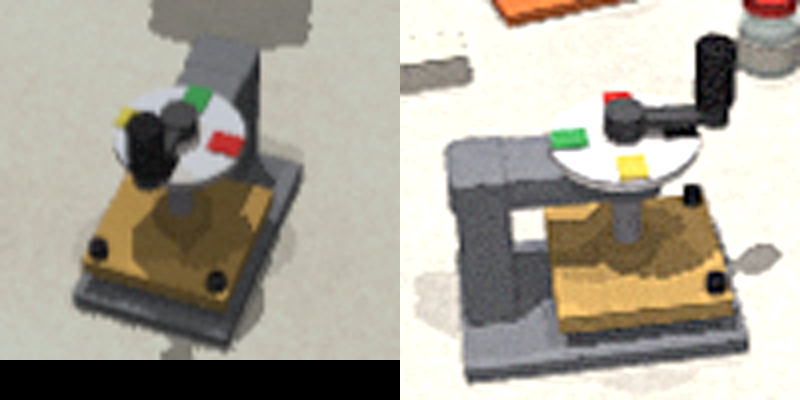

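The crop shows the grey stand with the brass plate. Crop pixels are green (568,139), yellow (633,167), red (617,98) and black (682,130) in the side view, with the knob near black. I'll turn these into positions.

```bash
cat >h.py <<'E'
import numpy as np
def ray(c,u,v,z):
    d=c["T"][:3,:3]@np.array([(u-c["cx"])/c["fx"],(v-c["cy"])/c["fy"],1]);o=c["T"][:3,3]
    return (o+d*(z-o[2])/d[2])[:2]
def cloud(c,u0,v0,u1,v1):
    v,u=np.mgrid[v0:v1,u0:u1];z=c["range_z"][v0:v1,u0:u1]
    p=np.stack([(u-c["cx"])/c["fx"]*z,(v-c["cy"])/c["fy"]*z,z],-1)
    return (p@c["T"][:3,:3].T+c["T"][:3,3])[z>0],c["color"][v0:v1,u0:u1][z>0].astype(int)
E
python3 - <<'E'
from h import *
from scipy.optimize import least_squares
L=lambda n:dict(np.load(n+"0.npz"))
s,d=L("scene"),L("side")
f=lambda c,M,o:{k:ray(c,o[0]+u/4,o[1]+v/4,.138) for k,(u,v) in M.items()}
S=f(s,dict(g=(199,98),r=(226,144),y=(125,117)),(270,145)); D=f(d,dict(g=(168,139),y=(233,167),r=(217,98),b=(282,130)),(245,175))
print("scene",S,(S['r']+S['y'])/2); print("side",D,(D['r']+D['y'])/2,(D['g']+D['b'])/2)
for n,c,b in(("scene",s,(285,155,350,215)),("side",d,(270,175,345,240))):
    p,col=cloud(c,*b)
    m=(abs(p[:,2]-.138)<.004)&(col.min(1)>110)
    q=p[m]; r=least_squares(lambda x:np.maximum(np.hypot(*(q[:,:2]-x).T)-.046,0),q[:,:2].mean(0))
    print(n,"dial",m.sum(),(q.min(0)+q.max(0))/2,r.x,q[:,2].mean())
    k=(p[:,2]>.166)&(p[:,2]<.21); k=p[k]; print("high pts",len(k),k.mean(0),k.min(0),k.max(0))
    r=least_squares(lambda x:np.hypot(*(k[:,:2]-x).T)-.013,k[:,:2].mean(0)+.01*np.sign(-c["T"][:2,2])*-1,loss="soft_l1",f_scale=.002);print("knob",r.x,np.abs(r.fun).mean())
E
```

```text
scene {'g': array([0.51726478, 0.19419327]), 'r': array([0.55179546, 0.22756073]), 'y': array([0.55297555, 0.15250443])} [0.55238551 0.19003258]
side {'g': array([0.52138156, 0.19094302]), 'y': array([0.55748105, 0.15770432]), 'r': array([0.55541201, 0.23092838]), 'b': array([0.59145287, 0.19136985])} [0.55644653 0.19431635] [0.55641721 0.19115643]
scene dial 198 [0.55182323 0.19124051 0.13830769] [0.5541149  0.19213552] 0.13888695470332335
high pts 140 [0.61629961 0.19374585 0.19176824] [0.59885134 0.18003375 0.1664427 ] [0.624374   0.20500969 0.2064629 ]
knob [0.60946686 0.19122512] 0.0023449942790981972
side dial 335 [0.55653801 0.1914625  0.13681828] [0.5554837  0.19175592] 0.13672091564515046
high pts 171 [0.61037637 0.18364179 0.18813495] [0.59861909 0.17542572 0.16612225] [0.62411474 0.20206398 0.20310745]
knob [0.61138335 0.1918045 ] 0.0018535007275204693
```

The two cameras agree to about 2 mm: axis (0.555, 0.192), knob (0.610, 0.1915), stand yaw about 0 to 1°, so q is about 0. The plan is to raise the tool, turn the jaws to 45° so the fingers stay clear of the hub everywhere on the circle, then travel over.

Call:
move_arm(
  deltas=[
    [[0,-0.05,0,-8.5],[0,-0.08,0,-17],[0,-0.08,0,-25.5],[0,-0.08,0,-27.5],[0,-0.08,0,-27.5]],
  ],
)

```text
time: 0.6
ee_pos: [0.1651, -0.5247, 0.3111]
tcp_rot: [-90.0, 0.0, -135.0]
wrist_force: [0.2, -1.1, 0.4]
opening: 0.0855
```

Call:
move_arm(
  deltas=[
    [[-0.047,0,-0.011,0],[-0.094,0,-0.022,0],[-0.141,0,-0.033,0],[-0.188,0,-0.044,0],[-0.235,0,-0.055,0]],
  ],
)

```text
time: 1.1
ee_pos: [0.2928, -0.3179, 0.3109]
tcp_rot: [-90.0, 0.0, -135.2]
wrist_force: [0.9, -0.1, 0.2]
opening: 0.0856
```

Call:
move_arm(
  deltas=[
    [[-0.047,0,-0.011,0],[-0.094,0,-0.022,0],[-0.141,0,-0.033,0],[-0.188,0,-0.044,0],[-0.235,0,-0.055,0]],
  ],
)

```text
time: 1.6
ee_pos: [0.4203, -0.1127, 0.3111]
tcp_rot: [-90.0, -0.0, -135.1]
wrist_force: [1.6, -0.8, 0.7]
opening: 0.0854
```

Call:
move_arm(
  deltas=[
    [[-0.047,0,-0.011,0],[-0.094,0,-0.022,0],[-0.141,0,-0.033,0],[-0.188,0,-0.044,0],[-0.235,0,-0.055,0]],
  ],
)

```text
time: 2.1
ee_pos: [0.5478, 0.0923, 0.3109]
tcp_rot: [-90.0, -0.0, -135.1]
wrist_force: [1.3, -0.9, -0.2]
opening: 0.0854
```

Call:
move_arm(
  deltas=[
    [[-0.04,0,-0.009,0],[-0.08,0,-0.018,0],[-0.114,0,-0.026,0],[-0.114,0,-0.026,0],[-0.114,0,-0.026,0]],
  ],
  claw=0.06,
  newtons=40,
)

```text
time: 2.6
ee_pos: [0.6096, 0.1898, 0.3099]
tcp_rot: [-90.1, -0.1, -135.0]
wrist_force: [-0.3, -0.0, 0.3]
opening: 0.0599
```

```bash
python3 - <<'E'
from workcell import *
import cv2,numpy as np
o=get_obs();print(o["ee_pos"],o["tcp_rot"],o["opening"])
from h import *
ims=[]
for n in("wrist","side"):
    c=camera(n); np.savez(n+"1.npz",**c); i=c["color"].copy()
    if n=="wrist":
        T=np.linalg.inv(c["T"])
        for P in((.610,.1915,.202),(.555,.192,.138)):
            p=T[:3,:3]@np.array(P)+T[:3,3]; cv2.drawMarker(i,(int(p[0]/p[2]*c["fx"]+c["cx"]),int(p[1]/p[2]*c["fy"]+c["cy"])),(255,0,255),0,14,1)
    else: i=cv2.resize(i[140:280,210:434],(640,400),interpolation=cv2.INTER_CUBIC)
    ims.append(cv2.resize(i,(448,280)) if 0 else i)
cv2.imwrite("pics/w1.png",cv2.resize(np.vstack(ims),(480,600)))
E
```

```text
[0.60960152 0.18978397 0.30987579] [-9.00573743e+01 -1.24701276e-01 -1.35034262e+02] 0.05993781355547636
```

View pics/w1.png

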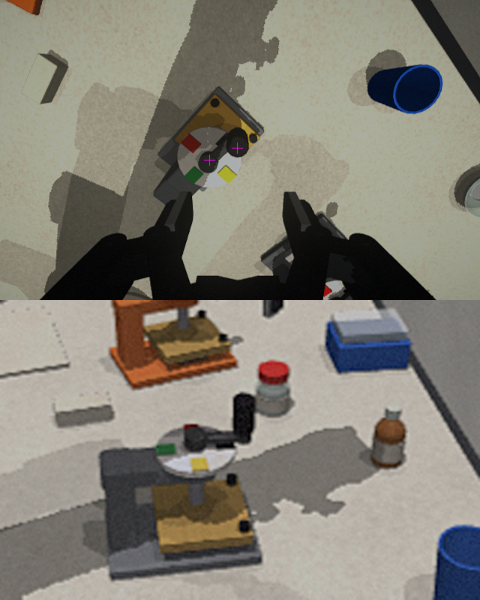

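The markers for the predicted knob (wrist 237,148) and hub (208,160) fall right on them. The fingers straddle the knob, and the side crop shows the crank still near black. Descending and gripping.

Call:
move_arm(
  deltas=[
    [[-0.001,0.05,-0.001,0],[-0.001,0.09,-0.001,0],[-0.001,0.12,-0.001,0],[-0.001,0.147,-0.001,0],[-0.001,0.147,-0.001,0]],
  ],
)

```text
time: 3.2
ee_pos: [0.6076, 0.189, 0.1612]
tcp_rot: [-90.1, -0.3, -135.1]
wrist_force: [0.2, 0.3, -0.9]
opening: 0.0599
```

Call:
move_arm(
  deltas=[
    [[0,0,0,0],[0,0,0,0],[0,0,0,0],[0,0,0,0],[0,0,0,0]],
  ],
  claw=0.02,
  newtons=40,
)

```text
time: 3.7
ee_pos: [0.6102, 0.1907, 0.167]
tcp_rot: [-89.9, 0.2, -135.0]
wrist_force: [-2.4, -1.1, 7.1]
opening: 0.0247
```

```bash
python3 - <<'E'
from workcell import *
import cv2,numpy as np
o=get_obs();print(o["ee_pos"],o["tcp_rot"],o["opening"],o["wrist_force"])
c=camera("side");i=c["color"]
cv2.imwrite("pics/s2.png",cv2.resize(i[140:280,210:434],(640,400),interpolation=cv2.INTER_CUBIC))
# circle deltas per 9 deg, tool axes yaw -135, centre relative
q=np.radians(np.arange(0,271,9)); p=.055*np.c_[np.cos(q)-1,-np.sin(q)]
X=-(p[:,0]+p[:,1])*.7071; Z=(p[:,0]-p[:,1])*.7071
for k in range(0,30,5): print(k*9,[[round(X[j]-X[k],4),round(q[j]/6.283*.0018-q[k]/6.283*.0018,4),round(Z[j]-Z[k],4),0] for j in range(k+1,k+6)])
E
```

```text
[0.61017605 0.1906696  0.16699369] [ -89.9024171     0.15932731 -135.04696304] 0.024662775765247065 [-2.37688113 -1.13410452  7.08060256]
0 [[np.float64(0.0066), np.float64(0.0), np.float64(0.0056), 0], [np.float64(0.0139), np.float64(0.0001), np.float64(0.0101), 0], [np.float64(0.0219), np.float64(0.0001), np.float64(0.0134), 0], [np.float64(0.0303), np.float64(0.0002), np.float64(0.0154), 0], [np.float64(0.0389), np.float64(0.0002), np.float64(0.0161), 0]]
45 [[np.float64(0.0086), np.float64(0.0), np.float64(-0.0007), 0], [np.float64(0.017), np.float64(0.0001), np.float64(-0.0027), 0], [np.float64(0.025), np.float64(0.0001), np.float64(-0.006), 0], [np.float64(0.0323), np.float64(0.0002), np.float64(-0.0105), 0], [np.float64(0.0389), np.float64(0.0002), np.float64(-0.0161), 0]]
90 [[np.float64(0.0056), np.float64(0.0), np.float64(-0.0066), 0], [np.float64(0.0101), np.float64(0.0001), np.float64(-0.0139), 0], [np.float64(0.0134), np.float64(0.0001), np.float64(-0.0219), 0], [np.float64(0.0154), np.float64(0.0002), np.float64(-0.0303), 0], [np.float64(0.0161), np.float64(0.0002), np.
[... 321 characters left out ...]
(0.0002), np.float64(-0.0389), 0]]
180 [[np.float64(-0.0066), np.float64(0.0), np.float64(-0.0056), 0], [np.float64(-0.0139), np.float64(0.0001), np.float64(-0.0101), 0], [np.float64(-0.0219), np.float64(0.0001), np.float64(-0.0134), 0], [np.float64(-0.0303), np.float64(0.0002), np.float64(-0.0154), 0], [np.float64(-0.0389), np.float64(0.0002), np.float64(-0.0161), 0]]
225 [[np.float64(-0.0086), np.float64(0.0), np.float64(0.0007), 0], [np.float64(-0.017), np.float64(0.0001), np.float64(0.0027), 0], [np.float64(-0.025), np.float64(0.0001), np.float64(0.006), 0], [np.float64(-0.0323), np.float64(0.0002), np.float64(0.0105), 0], [np.float64(-0.0389), np.float64(0.0002), np.float64(0.0161), 0]]
```

View pics/s2.png

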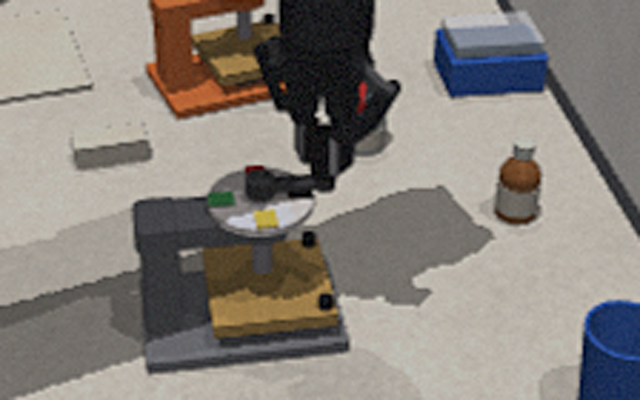

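The knob is gripped at 24.7 mm opening, but there is 7 N upward, so the tips rest on the arm. I'll open slightly, raise 5 mm and regrip.

Call:
move_arm(
  deltas=[
    [[0,0,0,0],[0,-0.003,0,0],[0,-0.006,0,0],[0,-0.006,0,0]],
  ],
  claw=0.04,
)

```text
time: 4.15
ee_pos: [0.6099, 0.1908, 0.1711]
tcp_rot: [-90.0, 0.0, -135.0]
wrist_force: [0.2, 0.7, -0.0]
opening: 0.04
```

Call:
move_arm(
  deltas=[
    [[0,0,0,0],[0,0,0,0],[0,0,0,0],[0,0,0,0]],
  ],
  claw=0.02,
  newtons=30,
)

```text
time: 4.55
ee_pos: [0.6098, 0.1906, 0.1705]
tcp_rot: [-90.0, 0.0, -135.0]
wrist_force: [1.7, -1.3, 3.1]
opening: 0.025
```

Clean grip with small forces. First eighth of a turn forward.

Call:
move_arm(
  deltas=[
    [[0.0066,0,0.0056,0],[0.0139,0,0.0101,0],[0.0219,0,0.0134,0],[0.0303,0,0.0154,0],[0.0389,0,0.0161,0]],
  ],
)

```text
time: 5.05
ee_pos: [0.5925, 0.1514, 0.1702]
tcp_rot: [-90.1, 0.0, -135.0]
wrist_force: [-3.2, 7.7, 2.7]
opening: 0.025
```

Call:
move_arm(
  deltas=[
    [[0.0086,0,-0.0007,0],[0.017,0.0002,-0.0027,0],[0.025,0.0002,-0.006,0],[0.0323,0.0004,-0.0105,0],[0.0389,0.0005,-0.0161,0]],
  ],
)

```text
time: 5.55
ee_pos: [0.5542, 0.1364, 0.17]
tcp_rot: [-90.1, 0.2, -135.0]
wrist_force: [3.0, 12.5, 2.4]
opening: 0.0251
```

Call:
move_arm(
  deltas=[
    [[0.0056,0,-0.0066,0],[0.0101,0,-0.0139,0],[0.0134,0,-0.0219,0],[0.0154,0.0002,-0.0303,0],[0.0161,0.0002,-0.0389,0]],
  ],
)

```text
time: 6.05
ee_pos: [0.5164, 0.1519, 0.1698]
tcp_rot: [-89.9, 0.2, -135.1]
wrist_force: [9.9, 5.1, 0.5]
opening: 0.0248
```

Call:
move_arm(
  deltas=[
    [[-0.0007,0,-0.0086,0],[-0.0027,0,-0.017,0],[-0.006,0,-0.025,0],[-0.0105,0.0002,-0.0323,0],[-0.0161,0.0002,-0.0389,0]],
  ],
)

```text
time: 6.55
ee_pos: [0.4997, 0.1897, 0.1695]
tcp_rot: [-89.9, -0.0, -135.1]
wrist_force: [3.9, -3.0, 2.8]
opening: 0.025
```

Call:
move_arm(
  deltas=[
    [[0,0,0,0],[0,0,0,0],[0,0,0,0],[0,0,0,0],[0,0,0,0]],
  ],
)

```text
time: 7.05
ee_pos: [0.4997, 0.1906, 0.1695]
tcp_rot: [-90.0, 0.0, -135.0]
wrist_force: [3.7, 2.5, 4.6]
opening: 0.0252
```

```bash
python3 - <<'E'
from workcell import *
import cv2
i=camera("side")["color"]
cv2.imwrite("pics/s3.png",cv2.resize(i[140:280,210:434],(640,400),interpolation=cv2.INTER_CUBIC))
E
```

```text
(no output)
```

View pics/s3.png

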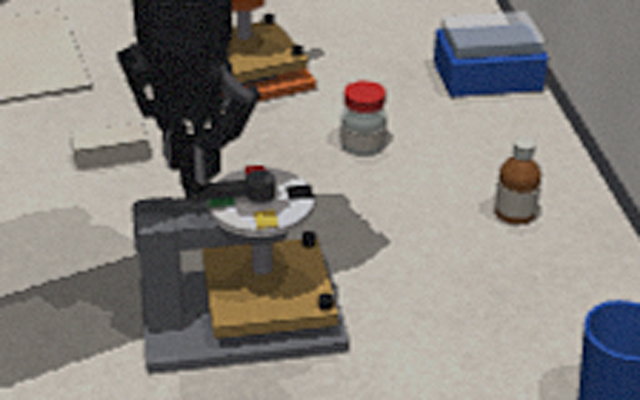

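The arm now covers the green mark (220,203) and the black mark is uncovered (300,190). Dwelled 0.5 s. Back a quarter turn to yellow.

Call:
move_arm(
  deltas=[
    [[0.0056,0,0.0066,0],[0.0101,0,0.0139,0],[0.0134,0,0.0219,0],[0.0154,-0.0002,0.0303,0],[0.0161,-0.0002,0.0389,0]],
  ],
)

```text
time: 7.6
ee_pos: [0.516, 0.1524, 0.1697]
tcp_rot: [-90.1, 0.1, -135.0]
wrist_force: [4.4, 8.7, 3.5]
opening: 0.0256
```

Call:
move_arm(
  deltas=[
    [[-0.0007,0,0.0086,0],[-0.0027,0,0.017,0],[-0.006,0,0.025,0],[-0.0105,-0.0002,0.0323,0],[-0.0161,-0.0002,0.0389,0]],
  ],
)

```text
time: 8.1
ee_pos: [0.5539, 0.1366, 0.1699]
tcp_rot: [-90.2, 0.0, -135.0]
wrist_force: [-3.7, 8.5, 7.4]
opening: 0.0253
```

Call:
move_arm(
  deltas=[
    [[0,0,0,0],[0,0,0,0],[0,0,0,0],[0,0,0,0],[0,0,0,0]],
  ],
)

```text
time: 8.6
ee_pos: [0.5544, 0.1366, 0.17]
tcp_rot: [-90.1, 0.1, -135.0]
wrist_force: [1.6, 7.6, 5.1]
opening: 0.0254
```

At yellow (knob directly -y of the axis) for 0.5 s. Forward half a turn to red.

Call:
move_arm(
  deltas=[
    [[0.0056,0,-0.0066,0],[0.0101,0,-0.0139,0],[0.0134,0,-0.0219,0],[0.0154,0.0002,-0.0303,0],[0.0161,0.0002,-0.0389,0]],
  ],
)

```text
time: 9.1
ee_pos: [0.5161, 0.1523, 0.1697]
tcp_rot: [-90.0, 0.1, -135.0]
wrist_force: [9.4, 4.4, 2.1]
opening: 0.0254
```

Call:
move_arm(
  deltas=[
    [[-0.0007,0,-0.0086,0],[-0.0027,0,-0.017,0],[-0.006,0,-0.025,0],[-0.0105,0.0002,-0.0323,0],[-0.0161,0.0002,-0.0389,0]],
  ],
)

```text
time: 9.6
ee_pos: [0.4996, 0.1902, 0.1695]
tcp_rot: [-89.9, -0.0, -135.1]
wrist_force: [4.4, -3.7, 4.5]
opening: 0.025
```

Call:
move_arm(
  deltas=[
    [[-0.0066,0,-0.0056,0],[-0.0139,0,-0.0101,0],[-0.0219,0,-0.0134,0],[-0.0303,0.0002,-0.0154,0],[-0.0389,0.0002,-0.0161,0]],
  ],
)

```text
time: 10.1
ee_pos: [0.5148, 0.2297, 0.1693]
tcp_rot: [-90.1, -0.1, -135.0]
wrist_force: [-1.7, -2.3, 7.7]
opening: 0.025
```

Call:
move_arm(
  deltas=[
    [[-0.0086,0,0.0007,0],[-0.017,0,0.0027,0],[-0.025,0,0.006,0],[-0.0323,0.0002,0.0105,0],[-0.0389,0.0002,0.0161,0]],
  ],
)

```text
time: 10.6
ee_pos: [0.5537, 0.2468, 0.1691]
tcp_rot: [-90.2, -0.0, -135.0]
wrist_force: [-2.7, 3.6, 7.3]
opening: 0.0253
```

Call:
move_arm(
  deltas=[
    [[0,0,0,0],[0,0,0,0],[0,0,0,0]],
  ],
)

```text
time: 10.9
ee_pos: [0.5546, 0.2468, 0.1691]
tcp_rot: [-90.1, 0.1, -135.0]
wrist_force: [2.1, 5.0, 5.6]
opening: 0.0251
```

Knob at (0.5546, 0.2468), which is +y of the axis (red). Release and lift.

Call:
move_arm(
  deltas=[
    [[0,0,0,0],[0,0,0,0],[0,0,0,0],[0,0,0,0]],
  ],
  claw=0.05,
)

```text
time: 11.3
ee_pos: [0.5543, 0.2455, 0.1685]
tcp_rot: [-90.0, -0.1, -135.0]
wrist_force: [0.1, 0.2, -0.2]
opening: 0.0498
```

Call:
move_arm(
  deltas=[
    [[0,-0.02,0,0],[0,-0.05,0,0],[0,-0.09,0,0],[0,-0.13,0,0],[0,-0.13,0,0]],
  ],
)

```text
time: 11.8
ee_pos: [0.5553, 0.2459, 0.3049]
tcp_rot: [-89.8, 0.4, -135.0]
wrist_force: [0.5, -0.3, 0.5]
opening: 0.05
```

```bash
python3 - <<'E'
from workcell import *
from h import *
import cv2
o=get_obs();print(o["ee_pos"],o["wrist_force"])
c=camera("side");i=c["color"]
cv2.imwrite("pics/s4.png",cv2.resize(i[140:400,210:434],(516,600),interpolation=cv2.INTER_CUBIC))
a=np.load("side0.npz");b=(300,270,360,330)
for x in(a,c):
    p,_=cloud(x,*b);k=p[(p[:,2]>.175)&(p[:,2]<.21)];print("grey knob",len(k),np.median(k,0))
E
```

```text
[0.55532144 0.24593751 0.30492273] [ 0.49730437 -0.27064613  0.4835354 ]
grey knob 272 [ 0.5696498  -0.14782885  0.19845458]
grey knob 272 [ 0.56963878 -0.14809838  0.19777389]
```

View pics/s4.png

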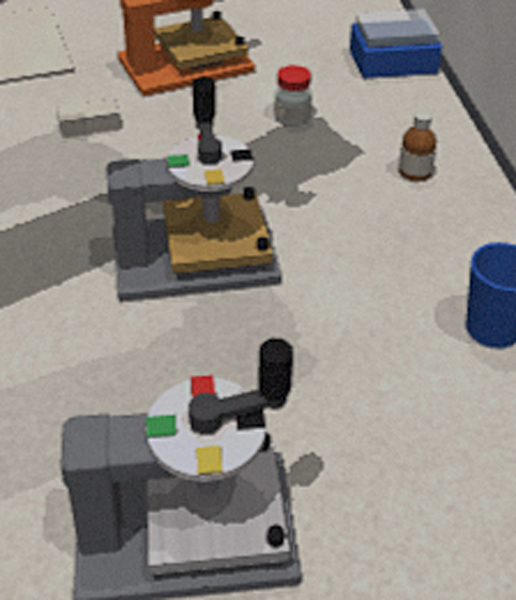

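The brass crank stands over the red mark (205,135), with green, yellow and black uncovered. The grey stand's knob (275,370) hasn't moved, and the gripper is clear above.

```bash
python3 -c "
from workcell import *
print(job_done())"
```

```text
the job is handed in; nothing more can be done
None
```

The brass stand's crank went black → green → back to yellow → red, with a 0.5 s pause at green and at yellow. I then let go, lifted clear and handed the job in at about 12 s of the 48 s allowed.

- **Brass crank:** the last side picture shows the arm over the red mark. At release the knob was at (0.555, 0.247), straight along +y from the fitted axis (0.555, 0.192). I checked green by picture, but yellow only from the tool position.
- **Grey crank:** its knob shifted by less than 1 mm between the before and after measurements, which is camera noise.
- **Forces:** wrist force readings stayed under about 15 N and were near zero after release. On the first grip the fingertips rested on the crank arm with 7 N, so I opened slightly, raised the tool about 5 mm and regripped before turning.

No check failed or disagreed, and handing in reports no verdict.

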